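# Complete the bottle carrier and hold it up for the autosampler

### The arm

A 6-joint arm with a two-finger parallel gripper is mounted at the origin on the work surface. World frame = base frame: x ahead of the robot, y to its left, z up, the work surface at z = 0. Lengths are in mm, angles in rad, forces in N, time in s.
With the tool pointing down it reaches from about 350 to 975 mm from the base axis. Payload 7.1 kg.
Tool frame: the origin (TCP) lies between the finger pads; the fingertips stand 14 mm ahead of it and the grasp point (between the pads) lies 5 mm behind it; z points along the fingers, y is the line along which they close (so a half turn about z gives the same grasp; the last joint's range is limited). The gripper opens to 88 mm and grips with 3 to 60 N. Pads are 20 mm wide; open, the fingers measure 115 mm over their backs; the gripper's body (75 mm by 178 mm) begins 61 mm behind the grasp point.
Start: joints at [-1.19, 0.423, 1.63, -0, 1.089, -0.019], TCP at [243.287, -575.688, 236.675] pointing down, gripper open.
Joint ranges: [-3, 3], [-0.9, 2.11], [0.09, 2.58], [-1.31, 4.45], [0.11, 2.69], [-2.54, 2.54]. Speed limits (rad/s): [2.39, 2.39, 3.01, 3.14, 3.14, 3.14].

### API

Orientations are given as a rotation vector (axis times angle).
In Python, from workcell import ctrl gives the robot as it stands. The module is installed in compiled form; this text tells all that it offers.
- The arm moves only by the tool servo_tool, never from a script. Its argument "plan" is a list of rows, each a list of 3 entries, a list of its own where there are three numbers: the closure, from 0 (fully open) to 1 (shut), then the shift along the world's x, y, z in mm, then the turn about the world's z in degrees. In form: [[hand, [x, y, z], yaw], ...]. A call has 1 to 10 rows; each row is the pose to reach, as a shift and turn from the pose commanded when the call began; what a row does not reach only later rows make up. A row lasts 1/12 s, in which the tool goes at most 41.7 mm and 7.16 degrees, less where a joint would pass 70% of its speed; a pose out of reach is approached as far as the arm can. A call with a gripper value outside its range is refused whole. The fingers move at their own pace and stop on an object; the grip force is fixed at half the most. Time passes only in rows, so rows that repeat a pose let the fingers close. It gives the time, the measured TCP pose, the force, the opening and the grip force at its end, in the units of the state.
- ctrl.get_obs(): the state, without advancing time (a new reading comes with each control period).
- ctrl.get_image(name): name is "scene" or "top" or "wrist"; returns the picture (420x560x3 uint8, blue, green, red); there is no depth.
- ctrl.camera_info(name): a dict with "fovy" (degrees; the focal length in pixels is half the picture's height over the tangent of half this angle, whatever the lens; pixels are square), "cx", "cy" (the principal point, pixels), "k1" (the pictures are not rectified: a ray, as slopes to the right and down, at radius r is drawn at 1 + k1 r^2 times it, then the intrinsics apply), "rvec" (rotation vector, rad) and "tvec" (3), from world to camera coordinates, as OpenCV has them; the wrist camera has in their place "T_tool_cam" (4x4, takes a point from camera to tool coordinates, whose origin is the TCP and whose axes are the flange's). Camera axes: x right, y down, z forward; pixel columns grow to the right and rows downward; lengths in mm; the calibration is good to about 2 mm. A picture is of the moment at which its call begins: read the wrist's pose just before it. camera_info takes no time and is no camera call.
- ctrl.close_job(): hands the job in; it is judged then, once.
The state is a dict: "t": time; "qpos": joint angles; "qvel": joint speeds; "joint_torque": joint torques, N m; "ee_pos": TCP position; "orientation": TCP orientation; "ft_force": force on the tool from outside, world axes, zero at the start; "moment": the same for the moment, N m; "width": finger opening in mm; "grasp_force": force on a finger pad.
Only numpy, scipy, OpenCV 4.12 (cv2) and the standard library are available. Lean on these libraries where they do the work, as an engineer would, in place of code of your own. Each camera call takes 0.05 s, during which the arm holds its last target. There are 200 camera calls.

### The job

Slide the white bottle with the red cap, standing on the bench, fully home into the empty cup of the blue two-bottle carrier and let go of it. Then take the carrier by its yellow handle, lift it with both bottles in it, and finish while holding it steady and level in the air, its underside at least 10 cm above the bench, without putting it down. Never tip the carrier or the bottles over, and leave the grey-capped bottle in its cup and the other things on the bench where they are.

Things in the scene. Friction and masses are not known exactly. Their poses are not given: they have to be found in the camera images.
- carrier: Blue plastic bottle carrier, 0.31 kg, loose, 68 (x) by 192 (y) mm: two round cups at y = -62 mm (empty) and +62 mm (with the grey-capped bottle), 68 mm outside, 60 mm inside diameter, rim 50 mm, inner floor 6 mm above the underside; a 40 mm high web between; steel posts 8 x 7 mm at y = +-18 mm carry the handle. Origin: centre of the underside; z up. Any yaw.
- handle: Yellow grab bar fixed on the carrier, 16 mm thick along the carrier's x, 50 mm long along its y, 26 mm tall. Origin at the bar's centre, 125 mm above the carrier's underside (bar from 112 to 138 mm); axes as the carrier's. Take it from above, closing the fingers along its x.
- empty_cup (a point): Centre of the inner floor of the empty cup, 6 mm above the carrier's underside, 62 mm to the -y side of its middle; axes as the carrier's. The bottle's underside centre belongs here.
- full_cup (a point): Centre of the inner floor of the cup that already holds the grey-capped bottle, on the carrier's +y side.
- red_bottle: White plastic bottle with red cap, 0.13 kg, standing upright on the bench: body 56 mm diameter with a 4 mm chamfered foot, straight up to 78 mm, shoulder narrowing to 90 mm, then the cap of 38 mm diameter from 90 to 116 mm (the top). Origin: centre of the underside, z up.
- grey_bottle: The same bottle with a grey cap, standing in the carrier's other cup; stays there. Origin: centre of the underside.
- amber_bottle: Amber glass bottle with white cap, 72 mm diameter, 150 mm tall: a bystander, loose; origin at the centre of its underside, z up.
- vial_tray: Black divided tray, 110 x 150 mm, 35 mm tall: a bystander, loose; origin at the centre of its underside, z up.
- spanner: Steel spanner about 0.15-0.2 m long, lying on the bench along its x axis: a bystander, loose; origin under its middle.
- jar: Clear jar with blue lid, 60 mm diameter, 70 mm tall: a bystander, loose; origin at the centre of its underside, z up.
Not all that is in view belongs to the job. Of the things shaped like the carrier, the blue one is meant.

How it is judged:
By the outcome, as a careful person would: the job done as asked, in the order asked, and still so for the second after the job is handed in, while the arm keeps its last pose, push and grip.
It also fails if it takes over 58 s, if anything falls off the work surface, if the arm or the gripper's body presses on something with over 40 N, if the wrist force passes 120 N, or if a joint passes its speed limit or range.

## Working session

There is one attempt and no reset: what is moved stays moved. The work goes in short steps, Python scripts to look and compute and a tool call to move; the robot and the scene stay as the last step left them, time stands still between calls to the robot, and variables do not carry over. Pictures are saved under pics/ and viewed, at most 10 in all, crops included, and the job is handed in when it is done.

Besides the shell and the picture viewer there is one more tool, called after "Call:" as name(argument=value, ...) on one line, values as JSON. servo_tool: Moves the arm, as the interface text tells. Its arguments: {"type":"object","properties":{"plan":{"type":"array"}},"required":["plan"]}

```bash
mkdir -p pics
python3 - <<'E'
from workcell import ctrl
import cv2
for n in("scene","top"):
    cv2.imwrite(f"pics/{n}0.png",ctrl.get_image(n)); print(ctrl.camera_info(n))
print(ctrl.camera_info("wrist")); print(ctrl.get_obs())
E
```

```text
{'fovy': 51.355814845214454, 'cx': 273.8152829429437, 'cy': 203.96573320301835, 'k1': 0.035456116282403305, 'rvec': array([ 2.08296793,  0.63598524, -0.36077594]), 'tvec': array([-469.8882816 ,  -91.31510395, 1461.97271295])}
{'fovy': 55.84504732345197, 'cx': 280.74596273355735, 'cy': 214.92569381916434, 'k1': -0.02944730148764789, 'rvec': array([ 2.14442255, -2.17877363,  0.16427746]), 'tvec': array([  -4.21585842,  558.50770728, 1147.03333361])}
{'fovy': 63.019895123538355, 'cx': 279.31421150818375, 'cy': 213.7536395133207, 'k1': -0.08341040334809251, 'T_tool_cam': array([[ 6.21581765e-04, -9.65844433e-01, -2.59121873e-01,
         7.11227460e+01],
       [ 9.99999806e-01,  5.91441268e-04,  1.94276876e-04,
         9.12784062e-01],
       [-3.43858702e-05, -2.59121943e-01,  9.65844613e-01,
        -1.48369265e+02],
       [ 0.00000000e+00,  0.00000000e+00,  0.00000000e+00,
         1.00000000e+00]])}
{'t': 0.1, 'qpos': array([-1.19000147e+00,  4.23781647e-01,  1.63062083e+00, -6.10755751e-06,
        1.08862109e+00, -1.89906030e-02]), 'qvel': array([-0.00119701, -0.00160678, -0.00118621, -0.00259452, -0.00064872,
        0.0009392 ]), 'joint_torque': array([ 8.30844419e-04, -5.45613205e+01, -2.74325520e+01,  6.46289787e-02,
        1.87571225e-02, -4.73085549e-05]), 'ee_pos': array([ 243.1050798 , -575.24028752,  235.96582165]), 'orientation': array([-3.07765741e+00, -6.23532881e-01,  4.12566956e-04]), 'ft_force': array([-0.7015196 ,  0.54420142,  0.47612968]), 'moment': array([ 0.02155325,  0.0192163 , -0.01994981]), 'grasp_force': 0.0, 'width': 87.31733062993641}
```

View pics/top0.png

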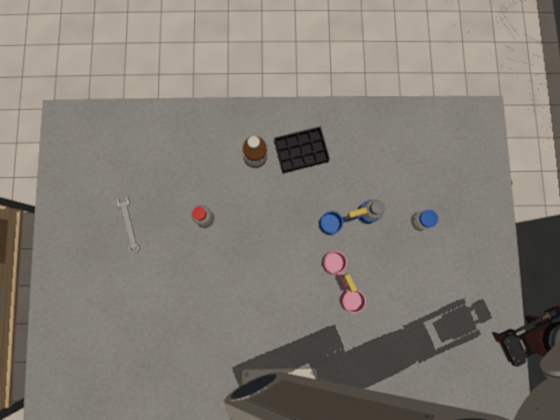

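View pics/scene0.png

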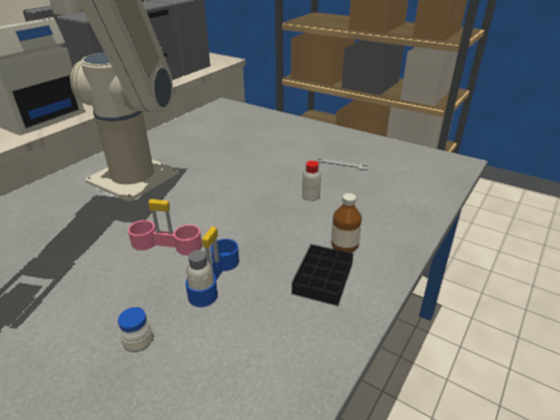

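The top view shows the red cap at (200,213). The blue carrier has its empty cup at (331,223), handle at (357,212) and grey cap at (375,209). Lookalikes for the carrier are the pink one, with cups at (334,262) and (352,300) and its yellow handle at (350,284), and the blue-lidded jar at (428,219). For the bottle they are amber (255,147) and grey-capped (375,209). I choose the red cap (200,213) and the blue carrier.

```bash
cat > h.py <<'E'
import numpy as np, cv2
from scipy.spatial.transform import Rotation as R
from workcell import ctrl
def cam(n,obs=None):
    c=ctrl.camera_info(n); f=210/np.tan(np.radians(c["fovy"]/2))
    if n=="wrist":
        T=np.array(c["T_tool_cam"]); Rt=R.from_rotvec(obs["orientation"]).as_matrix()
        M=Rt@T[:3,:3]; o=Rt@T[:3,3]+obs["ee_pos"]
    else:
        M=R.from_rotvec(c["rvec"]).as_matrix().T; o=-M@c["tvec"]
    return dict(f=f,c=c,M=M,o=np.array(o))
def rays(k,uv):
    uv=np.atleast_2d(np.float64(uv)); c=k["c"]
    d=(uv-[c["cx"],c["cy"]])/k["f"]; s=d.copy()
    for _ in range(20): s=d/(1+c["k1"]*(s**2).sum(1,keepdims=True))
    return np.c_[s,np.ones(len(s))]@k["M"].T
def onz(k,uv,z):
    d=rays(k,uv); return k["o"]+d*((z-k["o"][2])/d[:,2])[:,None]
def tri(k1,u1,k2,u2):
    d1=rays(k1,u1)[0]; d2=rays(k2,u2)[0]
    s=np.linalg.lstsq(np.c_[d1,-d2],k2["o"]-k1["o"],rcond=None)[0]
    a=k1["o"]+s[0]*d1; b=k2["o"]+s[1]*d2
    return (a+b)/2, np.linalg.norm(a-b)
def hsv(im): return cv2.cvtColor(im,cv2.COLOR_BGR2HSV)
MASK=dict(red=[((0,150,90),(8,255,255)),((174,150,90),(180,255,255))],yellow=[((18,140,90),(32,255,255))],blue=[((105,150,50),(125,255,255))])
def blobs(im,col,amin=20):
    h=hsv(im); m=sum(cv2.inRange(h,*r) for r in MASK[col])
    n,l,st,ce=cv2.connectedComponentsWithStats(m)
    return [(ce[i],st[i][4],l==i) for i in range(1,n) if st[i][4]>=amin]
E
python3 - <<'E'
from h import *
ims={n:cv2.imread(f"pics/{n}0.png") for n in("top","scene")}
for n in ims:
  for c in("red","yellow","blue"): print(n,c,[(b[0].round(1).tolist(),int(b[1])) for b in blobs(ims[n],c)][:8])
k=cam("top"); near=lambda n,c,p:min(blobs(ims[n],c),key=lambda b:np.hypot(*(b[0]-p)))[0]
s=cam("scene")
for c,a,b in(("red",(200,213),(312,167)),("yellow",(357,212),(210,237)),("yellow",(350,284),(159,205))):
    print(c,tri(k,near("top",c,a),s,near("scene",c,b)))
print("cup rim",onz(k,[331,223],50),"grey",onz(k,[376,208],120),"amber",onz(k,[254,142],150),"tray",onz(k,[[275,137],[323,128],[329,162],[283,172]],35),"jar",onz(k,[429,218],70),"pink",onz(k,[[334,262],[353,300]],50))
t=ims["top"]
cv2.imwrite("pics/crop.png",np.hstack([cv2.resize(t[170:250,165:265],(400,320),interpolation=2),cv2.resize(t[180:260,310:410],(400,320),interpolation=2)]))
E
```

```text
top red [([198.9, 213.1], 132)]
top yellow [([357.4, 212.2], 88), ([349.8, 282.5], 96)]
top blue [([428.2, 218.2], 212), ([331.9, 222.2], 174), ([364.0, 219.4], 35)]
scene red [([311.8, 166.2], 114)]
scene yellow [([158.2, 204.5], 204), ([209.3, 236.7], 187)]
scene blue [([246.4, 42.1], 5165), ([295.4, 8.0], 433), ([334.0, 6.1], 397), ([411.4, 9.8], 161), ([480.1, 13.3], 197), ([518.6, 90.9], 14059), ([33.9, 32.7], 246), ([287.1, 50.8], 289)]
red (array([557.80971135, 218.18178121, 105.16795738]), np.float64(0.3505756951425669))
yellow (array([ 550.77253412, -224.17071969,  126.66074466]), np.float64(0.12400483472330244))
yellow (array([ 358.57057306, -195.70025547,  127.21175475]), np.float64(1.038143388854997))
cup rim [[ 530.40191466 -160.97964639   50.        ]] grey [[ 562.98716113 -278.57851544  120.        ]] amber [[748.11432974  59.78884636 150.        ]] tray [[ 8.00829088e+02  4.14721747e-01  3.50000000e+01]
 [ 8.28222188e+02 -1.48608832e+02  3.50000000e+01]
 [ 7.19766038e+02 -1.63509600e+02  3.50000000e+01]
 [ 6.90161209e+02 -2.22352233e+01  3.50000000e+01]] jar [[ 538.51022446 -447.28201023   70.        ]] pink [[ 415.74658051 -165.940154     50.        ]
 [ 305.63608721 -217.37239164   50.        ]]
```

View pics/crop.png

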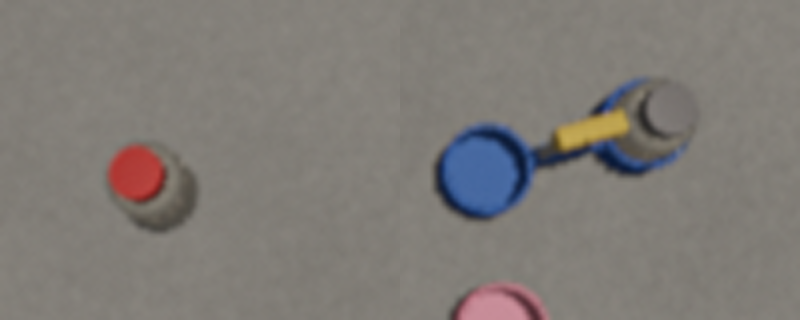

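The crop confirms the choice: red cap on the left at about (136,172), and on the right the blue carrier with its empty cup at (483,172), yellow bar and grey cap. I'll move over the carrier first for a wrist look, then go to the bottle.

Call:
servo_tool(plan=[[0, [308, 351, 30], 85], [0, [308, 351, 30], 85], [0, [308, 351, 30], 85], [0, [308, 351, 30], 85], [0, [308, 351, 30], 85], [0, [308, 351, 30], 85], [0, [308, 351, 30], 85], [0, [308, 351, 30], 85], [0, [308, 351, 30], 85], [0, [308, 351, 30], 85]])

```text
t: 0.93
ee_pos: [518.3, -261.2, 263.3]
orientation: [-2.125, -2.314, 0.0]
ft_force: [-0.2, -1.3, 0.8]
width: 87.6
grasp_force: 0.0
```

Call:
servo_tool(plan=[[0, [30, 37, 0], 13], [0, [30, 37, 0], 13], [0, [30, 37, 0], 13], [0, [30, 37, 0], 13]])

```text
t: 1.27
ee_pos: [547.3, -225.7, 262.9]
orientation: [-1.859, -2.532, 0.001]
ft_force: [-0.4, -0.5, -0.1]
width: 87.4
grasp_force: 0.0
```

Run:
```python
from h import *
o=ctrl.get_obs(); im=ctrl.get_image("wrist"); cv2.imwrite("pics/w1.png",im); np.save("w1.npy",np.r_[o["ee_pos"],o["orientation"]])
print(o["ee_pos"],o["orientation"],o["qvel"].round(3))
k=cam("wrist",o)
for c in("yellow","blue"):
  for b in blobs(im,c,150): print(c,b[0].round(1),b[1],onz(k,b[0],138 if c=="yellow" else 50)[0].round(1),cv2.minAreaRect(cv2.findNonZero(b[2].astype(np.uint8))))
```

```text
[ 547.30387665 -225.72703883  262.87909056] [-1.85858863e+00 -2.53163274e+00  9.60497682e-04] [-0.035 -0.007  0.007 -0.002  0.     0.017]
yellow [ 72.7 106.5] 1471 [ 366.  -194.1  138. ] ((72.81591796875, 106.34944915771484), (22.513647079467773, 69.59481048583984), 80.90972137451172)
yellow [283.7 204.6] 1109 [ 549.9 -220.4  138. ] ((283.7655944824219, 204.68829345703125), (18.67667007446289, 61.22351837158203), 2.862405300140381)
yellow [ 81.8 328.4] 1080 [ 403.7 -392.8  138. ] ((84.53826141357422, 328.3960266113281), (32.75509262084961, 66.23568725585938), 6.170175075531006)
yellow [476.9 328.6] 1069 [ 761.3 -280.1  138. ] ((474.33380126953125, 328.447265625), (66.38807678222656, 32.440216064453125), 81.02737426757812)
yellow [423.2 388.8] 3433 [ 740.7 -358.7  138. ] ((406.26513671875, 389.1720886230469), (17.660032272338867, 307.1597595214844), 86.364013671875)
blue [285.5 129.3] 3391 [ 534.8 -163.7   50. ] ((287.10809326171875, 130.35134887695312), (69.9810791015625, 64.40119171142578), 54.462318420410156)
blue [261.6 221. ] 292 [ 539.6 -265.1   50. ] ((259.4449157714844, 225.61302185058594), (12.962156295776367, 49.32125473022461), 31.701427459716797)
blue [301.8 224.5] 199 [ 583.  -255.6   50. ] ((303.08990478515625, 228.05618286132812), (44.03977966308594, 9.113706588745117), 65.69544982910156)
blue [218.  364.2] 1218 [ 540.9 -462.8   50. ] ((218.0, 365.5), (33.0, 42.0), 90.0)
```

View pics/w1.png

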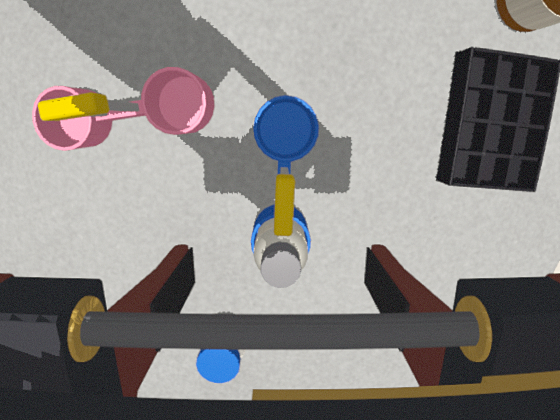

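The wrist view shows the empty blue cup at (286,129), the handle bar at (285,205) and the grey cap at (281,268). Nothing has moved.

Run:
```python
from h import *
p=np.load("w1.npy"); k=cam("wrist",dict(ee_pos=p[:3],orientation=p[3:])); im=cv2.imread("pics/w1.png")
b=[b for b in blobs(im,"blue",2000)][0][2].astype(np.uint8); b[160:]=0
b[:, :]=cv2.morphologyEx(b,cv2.MORPH_CLOSE,np.ones((5,5)))
c=max(cv2.findContours(b,0,1)[0],key=cv2.contourArea)[:,0]
up=c[c[:,1]<158]
W=onz(k,up,50)[:,:2]
def circ(W):
    s=np.linalg.lstsq(np.c_[2*W,np.ones(len(W))],(W**2).sum(1),rcond=None)[0]; return s[:2],np.sqrt(s[2]+s[:2]@s[:2])
# rays tangent at rim: keep points, fit
C,r=circ(W); print("cup",C,r)
g=onz(k,[281,268],122)[0]; print("grey",g)
for u in((284,235),(286,175)): print("bar",onz(k,u,138)[0])
print("red px cup->grey",np.linalg.norm(C-g[:2]),np.degrees(np.arctan2(*(g[:2]-C)[::-1])))
m=hsv(im); y=[b for b in blobs(im,"yellow",150) if abs(b[0][0]-283.7)<3][0][2]
for v in range(172,238,5):
    x=np.where(y[v])[0]
    if len(x): print(v,x.min(),x.max(),onz(k,[[x.min(),v],[x.max()+1,v]],138)[:,:2].mean(0).round(1))
```

```text
cup [ 534.74252675 -163.27847779] 32.606453463231986
grey [ 566.95184821 -281.53078016  122.        ]
bar [ 558.09660186 -245.34045876  138.        ]
bar [ 544.25129315 -196.5826185   138.        ]
red px cup->grey 122.56038268811436 -74.76351124123528
177 276 293 [ 544.  -198.4]
182 276 294 [ 545.6 -202.1]
187 276 294 [ 546.8 -206. ]
192 276 293 [ 547.7 -210.1]
197 275 293 [ 548.6 -214.1]
202 275 292 [ 549.5 -218.2]
207 275 293 [ 551.1 -222.1]
212 275 292 [ 552.  -226.3]
217 275 291 [ 552.9 -230.5]
222 274 292 [ 554.2 -234.6]
227 274 291 [ 555.2 -238.9]
232 274 291 [ 556.5 -243.1]
```

Call:
servo_tool(plan=[[0, [10, 443, -25], 0], [0, [10, 443, -25], 0], [0, [10, 443, -25], 0], [0, [10, 443, -25], 0], [0, [10, 443, -25], 0], [0, [10, 443, -25], 0], [0, [10, 443, -25], 0], [0, [10, 443, -25], 0], [0, [10, 443, -25], 0], [0, [10, 443, -25], 0]])

```text
t: 2.15
ee_pos: [556.8, 189.8, 239.9]
orientation: [1.864, 2.529, -0.0]
ft_force: [0.7, -0.6, -0.2]
width: 87.7
grasp_force: 0.0
```

Call:
servo_tool(plan=[[0, [0, 27, -5], -2], [0, [0, 27, -5], -2], [0, [0, 27, -5], -2]])

```text
t: 2.4
ee_pos: [556.7, 216.3, 234.4]
orientation: [-1.902, -2.5, 0.002]
ft_force: [-0.7, 0.2, 0.5]
width: 88.1
grasp_force: 0.0
```

Run:
```python
from h import *
o=ctrl.get_obs(); im=ctrl.get_image("wrist"); cv2.imwrite("pics/w2.png",im)
print(o["ee_pos"],o["orientation"])
k=cam("wrist",o)
for b in blobs(im,"red",300):
  c=max(cv2.findContours(b[2].astype(np.uint8),0,1)[0],key=cv2.contourArea); e=cv2.fitEllipse(c)
  print(b[0],b[1],e,onz(k,b[0],116),onz(k,e[0],116))
```

```text
[556.69490179 216.26312686 234.37330675] [-1.90212551e+00 -2.49985214e+00  1.98281932e-03]
[280.65643105 206.66512167] 1726 ((280.6753845214844, 206.6597137451172), (44.47930145263672, 47.616207122802734), 176.7569122314453) [[557.1192209  220.59742141 116.        ]] [[557.13266458 220.60578946 116.        ]]
```

View pics/w2.png

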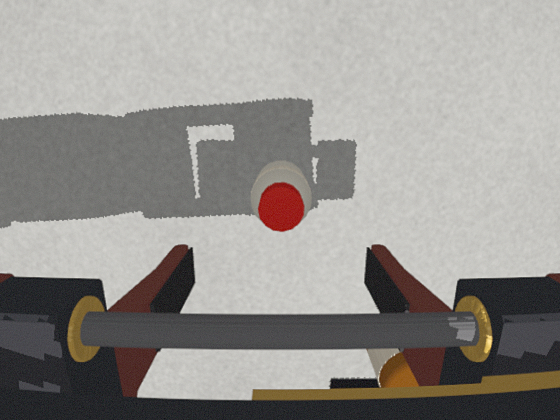

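The wrist view shows the red cap at (281,207), clear all round, so I'll descend and close on it.

Call:
servo_tool(plan=[[0, [0, 4, -40], 0], [0, [0, 4, -80], 0], [0, [0, 4, -110], 0], [0, [0, 4, -128], 0], [0, [0, 4, -128], 0], [0.6, [0, 4, -128], 0], [0.6, [0, 4, -128], 0], [0.6, [0, 4, -128], 0], [0.6, [0, 4, -128], 0], [0.6, [0, 4, -128], 0]])

```text
t: 3.28
ee_pos: [557.7, 220.9, 108.3]
orientation: [1.9, 2.5, 0.003]
ft_force: [-1.7, 0.1, 0.4]
width: 57.8
grasp_force: 0.0
```

Call:
servo_tool(plan=[[0.9, [0, 0, 0], 0], [0.9, [0, 0, 0], 0], [0.9, [0, 0, 0], 0], [0.9, [0, 0, 0], 0], [0.9, [0, 0, 0], 0], [0.9, [0, 0, 0], 0]])

```text
t: 3.78
ee_pos: [557.0, 220.8, 107.1]
orientation: [1.901, 2.501, 0.0]
ft_force: [-0.5, -0.4, 3.9]
width: 37.4
grasp_force: 30.0
```

Call:
servo_tool(plan=[[0.9, [0, 0, 40], 0], [0.9, [0, 0, 80], 0], [0.9, [0, -41, 80], 0], [0.9, [-3, -82, 80], 0], [0.9, [-5, -123, 80], 0], [0.9, [-8, -164, 80], 0], [0.9, [-10, -205, 80], 0], [0.9, [-13, -246, 80], 0], [0.9, [-16, -287, 80], 0], [0.9, [-18, -328, 80], 0]])

```text
t: 4.62
ee_pos: [538.0, -109.1, 186.6]
orientation: [-1.9, -2.501, 0.0]
ft_force: [0.1, 0.7, -1.7]
width: 37.7
grasp_force: 30.0
```

Call:
servo_tool(plan=[[0.9, [-2, -30, 0], 0], [0.9, [-4, -50, 0], 0], [0.9, [-4, -56, 0], 0], [0.9, [-4, -56, 0], 0], [0.9, [-4, -56, 0], 0]])

```text
t: 5.03
ee_pos: [534.7, -162.8, 186.5]
orientation: [-1.901, -2.5, -0.0]
ft_force: [-0.5, 0.5, -2.2]
width: 37.7
grasp_force: 30.0
```

Run:
```python
from h import *
o=ctrl.get_obs(); im=ctrl.get_image("wrist"); cv2.imwrite("pics/w3.png",im)
p=np.r_[o["ee_pos"],o["orientation"]]; np.save("w3.npy",p)
print(p.round(2),np.degrees(R.from_rotvec(o["orientation"]).as_matrix()[1,0]),o["width"],o["ft_force"])
k=cam("wrist",o)
for b in blobs(im,"red",300)+blobs(im,"blue",300): print(b[0],b[1])
```

```text
[ 534.67 -162.78  186.55   -1.9    -2.5    -0.  ] 55.21446444728921 37.68730629847154 [-0.46037668  0.54656441 -2.17772898]
[279.35641026 276.71355311] 5460
[278.82875399 181.12907348] 1565
```

View pics/w3.png

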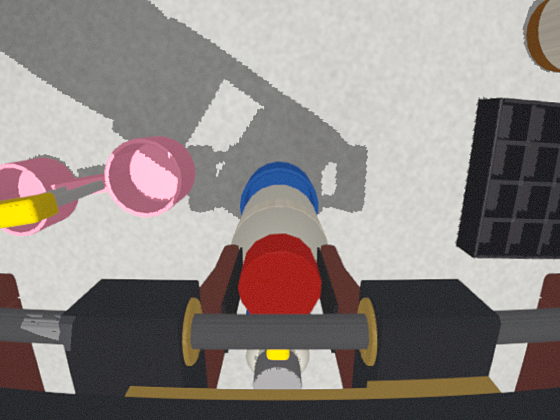

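The bottle hangs upright in the grip with its cap at (280,277), and the blue rim shows behind its foot at (279,181). I'll compare foot and rim numerically.

Run:
```python
from h import *
p=np.load("w3.npy"); k=cam("wrist",dict(ee_pos=p[:3],orientation=p[3:])); im=cv2.imread("pics/w3.png")
m=[b for b in blobs(im,"blue",1000)][0][2].astype(np.uint8)
Rt=R.from_rotvec(p[3:]).as_matrix(); L=lambda W:(W-p[:3])@Rt
def circ(W,r=None):
    s=np.linalg.lstsq(np.c_[2*W,np.ones(len(W))],(W**2).sum(1),rcond=None)[0]; return s[:2],np.sqrt(s[2]+s[:2]@s[:2])
from scipy.optimize import least_squares
fit=lambda W,r:least_squares(lambda c:np.hypot(*(W-c).T)-r,W.mean(0)-[r,0]).x
cols=range(248,311); top=np.array([[u,np.where(m[:,u])[0].min()] for u in cols]); bot=np.array([[u,np.where(m[:,u])[0].max()+1] for u in range(258,300)])
print(top[::10].tolist(),bot[::6].tolist())
print("rim",fit(L(onz(k,top,50))[:,:2],34),circ(L(onz(k,top,50))[:,:2]))
for r,z in((28,84),(24,80)): print("foot",fit(L(onz(k,bot,z))[:,:2],r),circ(L(onz(k,bot,z))[:,:2]))
```

```text
[[248, 182], [258, 169], [268, 164], [278, 162], [288, 163], [298, 168], [308, 179]] [[258, 190], [264, 187], [270, 185], [276, 184], [282, 184], [288, 185], [294, 187]]
rim [2.7501566  0.07926093] (array([9.26080844, 0.15791654]), np.float64(28.306571587345335))
foot [-2.76797314  0.28590095] (array([-2.0130979 ,  0.27643446]), np.float64(27.288329307922073))
foot [0.80814603 0.23468896] (array([-3.15650136,  0.27008301]), np.float64(27.723257435265385))
```

Rim base and foot agree within about 1 mm, so I'll insert.

Call:
servo_tool(plan=[[0.9, [0, 0, -15], 0], [0.9, [0, 0, -25], 0], [0.9, [0, 0, -30], 0], [0.9, [0, 0, -35], 0], [0.9, [0, 0, -40], 0], [0.9, [0, 0, -45], 0], [0.9, [0, 0, -50], 0], [0.9, [0, 0, -55], 0]])

```text
t: 5.75
ee_pos: [534.8, -162.9, 131.6]
orientation: [-1.901, -2.501, -0.0]
ft_force: [-1.2, 3.3, 0.3]
width: 37.3
grasp_force: 30.0
```

Call:
servo_tool(plan=[[0.9, [0, 0, -5], 0], [0.9, [0, 0, -9], 0], [0.9, [0, 0, -13], 0], [0.9, [0, 0, -16], 0], [0.9, [0, 0, -18], 0], [0.9, [0, 0, -19], 0], [0.9, [0, 0, -19], 0], [0.9, [0, 0, -19], 0]])

```text
t: 6.42
ee_pos: [534.9, -163.3, 113.3]
orientation: [-1.901, -2.501, 0.0]
ft_force: [-1.9, 4.4, 4.6]
width: 37.5
grasp_force: 30.0
```

Call:
servo_tool(plan=[[0.9, [0, 0, -1], 0], [0.9, [0, 0, -2], 0], [0.9, [0, 0, -2], 0], [0.9, [0, 0, -2], 0]])

```text
t: 6.75
ee_pos: [535.2, -163.4, 113.1]
orientation: [1.9, 2.501, 0.0]
ft_force: [-8.2, 5.2, 22.9]
width: 37.5
grasp_force: 30.1
```

Firm stop at z 113, the expected floor height. Relieve the press, open and rise.

Call:
servo_tool(plan=[[0.9, [0, 0, 2], 0], [0.9, [0, 0, 2], 0], [0, [0, 0, 2], 0], [0, [0, 0, 2], 0], [0, [0, 0, 2], 0], [0, [0, 0, 2], 0], [0, [0, 0, 2], 0], [0, [0, 0, 2], 0], [0, [0, 0, 2], 0]])

```text
t: 7.5
ee_pos: [534.9, -163.3, 112.8]
orientation: [-1.901, -2.501, 0.0]
ft_force: [0.4, 0.4, 0.2]
width: 81.0
grasp_force: 0.0
```

Call:
servo_tool(plan=[[0, [0, 0, 15], 0], [0, [0, 0, 50], 0], [0, [0, 0, 90], 0], [0, [0, 0, 130], 0], [0, [16, -59, 150], 0], [0, [16, -59, 150], 0], [0, [16, -59, 150], 0], [0, [16, -59, 150], 0]])

```text
t: 8.17
ee_pos: [551.0, -223.0, 263.2]
orientation: [1.903, 2.499, 0.001]
ft_force: [0.2, 0.6, 0.1]
width: 87.7
grasp_force: 0.0
```

Run:
```python
from h import *
o=ctrl.get_obs(); im=ctrl.get_image("wrist"); cv2.imwrite("pics/w4.png",im); cv2.imwrite("pics/t4.png",ctrl.get_image("top")); cv2.imwrite("pics/s4.png",ctrl.get_image("scene"))
Rt=R.from_rotvec(o["orientation"]).as_matrix()
print(o["ee_pos"],np.degrees(np.arctan2(Rt[1,0],Rt[0,0])),o["width"])
k=cam("wrist",o)
r=blobs(im,"red",300)[0]; print("red",r[0],onz(k,r[0],122),onz(k,r[0],116))
y=min(blobs(im,"yellow",150),key=lambda b:np.hypot(*(b[0]-[284,205])))[2]
P=[]
for v in range(0,420,4):
    x=np.where(y[v])[0]
    if len(x)>8: P.append(onz(k,[[x.min(),v],[x.max()+1,v]],138)[:,:2].mean(0))
P=np.array(P); d=P[-1]-P[0]; print(P.round(1).tolist(),np.degrees(np.arctan2(d[1],d[0])))
s=cam("scene"); im=cv2.imread("pics/s4.png")
near=lambda i,c,p:min(blobs(i,c),key=lambda b:np.hypot(*(b[0]-p)))[0]
print(tri(k,near(cv2.imread("pics/w4.png"),"yellow",(284,205)),s,near(im,"yellow",(210,237))),tri(k,r[0],s,blobs(im,"red")[0][0]))
```

```text
[ 550.95395993 -222.95128791  263.16570196] 105.42509919806619 87.7002398250446
red [279.41014121 134.3465982 ] [[ 535.70445822 -164.81540127  122.        ]] [[ 535.76156054 -165.00774089  116.        ]]
[[545.2, -199.1], [546.1, -202.2], [547.0, -205.4], [547.5, -208.7], [548.4, -211.9], [549.3, -215.1], [550.2, -218.3], [551.1, -221.6], [552.0, -224.9], [552.9, -228.2], [553.8, -231.5], [554.7, -234.9], [555.6, -238.2], [556.6, -241.6], [557.1, -245.1]] -75.54535819437159
(array([ 551.21232023, -224.6635532 ,  125.8156249 ]), np.float64(0.6235405659963347)) (array([ 536.12415787, -164.94008941,  109.45286904]), np.float64(0.8177028093505774))
```

View pics/w4.png

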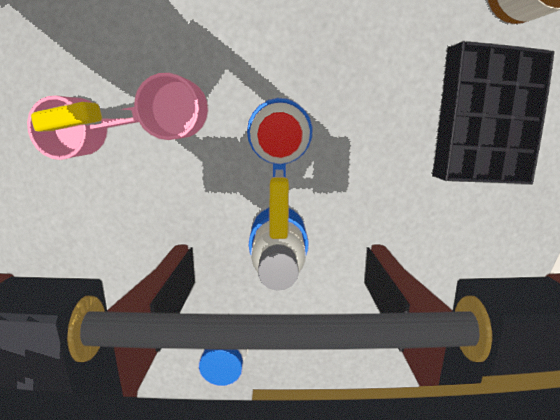

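View pics/s4.png

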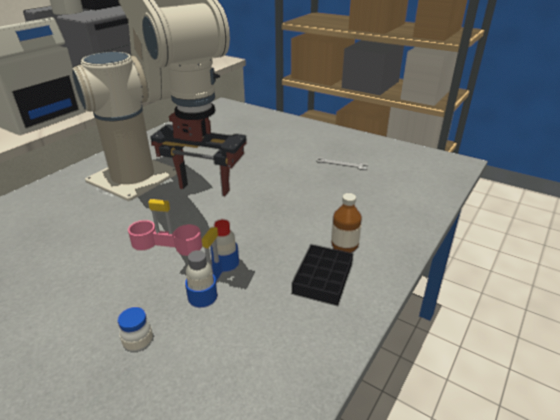

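The bottle sits in the cup, with its cap at (280,134) in the wrist view and mid-cap at z≈109, as expected for fully home. The handle at (279,208) is aligned, so descend and grip it.

Call:
servo_tool(plan=[[0, [0, -1, -40], -1], [0, [0, -1, -80], -1], [0, [0, -1, -110], -1], [0, [0, -1, -130], -1], [0, [0, -1, -144], -1], [0, [0, -1, -144], -1], [0.95, [0, -1, -144], -1], [0.95, [0, -1, -144], -1], [0.95, [0, -1, -144], -1], [0.95, [0, -1, -144], -1]])

```text
t: 9.15
ee_pos: [551.6, -223.4, 120.2]
orientation: [1.921, 2.483, 0.001]
ft_force: [0.5, 0.8, -0.3]
width: 64.4
grasp_force: 0.0
```

Call:
servo_tool(plan=[[0.95, [0, 0, 0], 0], [0.95, [0, 0, 0], 0], [0.95, [0, 0, 0], 0], [0.95, [0, 0, 0], 0], [0.95, [0, 0, 0], 0], [0.95, [0, 0, 0], 0], [0.95, [0, 0, 0], 0], [0.95, [0, 0, 0], 0]])

```text
t: 9.82
ee_pos: [550.8, -223.2, 118.8]
orientation: [-1.923, -2.484, 0.0]
ft_force: [-0.5, -0.6, -1.9]
width: 16.2
grasp_force: 30.0
```

Gripped at 16.2 mm. Lift gently, then settle.

Call:
servo_tool(plan=[[0.95, [0, 0, 3], 0], [0.95, [0, 0, 9], 0], [0.95, [0, 0, 18], 0], [0.95, [0, 0, 30], 0], [0.95, [0, 0, 45], 0], [0.95, [0, 0, 60], 0], [0.95, [0, 0, 75], 0], [0.95, [0, 0, 90], 0], [0.95, [0, 0, 105], 0], [0.95, [0, 0, 118], 0]])

```text
t: 10.65
ee_pos: [551.1, -223.3, 239.2]
orientation: [1.922, 2.483, 0.001]
ft_force: [1.3, 0.1, -6.4]
width: 15.6
grasp_force: 30.0
```

Call:
servo_tool(plan=[[0.95, [0, 0, 10], 0], [0.95, [0, 0, 16], 0], [0.95, [0, 0, 20], 0], [0.95, [0, 0, 22], 0], [0.95, [0, 0, 22], 0], [0.95, [0, 0, 22], 0], [0.95, [0, 0, 22], 0], [0.95, [0, 0, 22], 0], [0.95, [0, 0, 22], 0], [0.95, [0, 0, 22], 0]])

```text
t: 11.48
ee_pos: [550.8, -223.2, 258.6]
orientation: [-1.922, -2.484, 0.0]
ft_force: [-0.8, -0.0, -4.6]
width: 15.5
grasp_force: 30.0
```

Run:
```python
from h import *
o=ctrl.get_obs(); print(o["ee_pos"],o["width"],o["grasp_force"],o["ft_force"],o["moment"])
w=ctrl.get_image("wrist"); s=ctrl.get_image("scene")
cv2.imwrite("pics/f.png",np.hstack([cv2.resize(w,(400,300)),cv2.resize(s[100:340,100:420],(400,300))]))
```

```text
[ 550.83996626 -223.19232715  258.57572879] 15.54317249729918 29.994661509990692 [-0.79815272 -0.04511285 -4.56714252] [ 0.00965357 -0.16320373  0.05292687]
```

View pics/f.png

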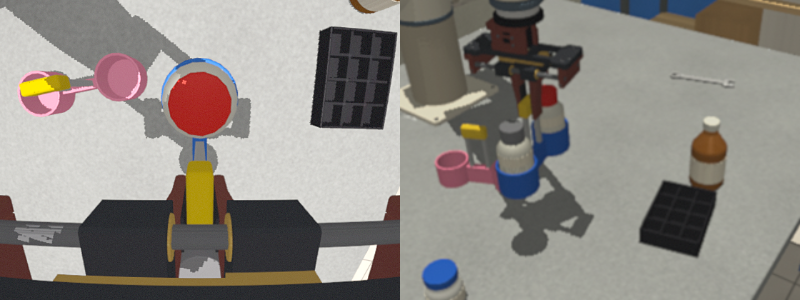

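The carrier hangs level about 140 mm up with both bottles in it: red cap at (200,105) in the wrist half, grey cap at (511,132) in the scene half.

```bash
python3 -c "
from workcell import ctrl
print(ctrl.close_job())"
```

```text
the job is handed in; nothing more can be done
None
```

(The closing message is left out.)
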